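Fetch the pipe flange from behind the valves

TASK

An order needs the aluminium pipe flange that lies in the blue bin under the levers of the three valves. Lift the three valves out and stand them upright on the green rubber mat, then lay the flange flat in the grey tote beside the carton, and finally stand each valve back on the very spot it came from in the bin, lever over the back as before. Keep the valves upright, set things down rather than dropping them, and leave the carton and the brass bushing where they are.

Things in the scene. Friction and masses are not known exactly. Their poses are not given: they have to be found in the camera images.
- valve_small: Smallest of three brass lever ball valves, 220 g, upright. Hex-ended body, bore along own y: 46 mm long (y), 30 high, 30 deep (x). Square stem boss 22 x 22 from z = 30 to 54: grip it from above, closing along y, tips just over the body. On it a flat black lever 20 wide, z 54 to 61, x -10 to 104; nut top z 66. Origin: underside, below the stem; mass centre within 4 mm of its axis.
- valve_medium: Middle-sized of three brass lever ball valves, 320 g, upright. Hex-ended body, bore along own y: 54 mm long (y), 36 high, 36 deep (x). Square stem boss 22 x 22 from z = 36 to 60: grip it from above, closing along y, tips just over the body. On it a flat black lever 20 wide, z 60 to 67, x -10 to 118; nut top z 72. Origin: underside, below the stem; mass centre within 4 mm of its axis.
- valve_large: Largest of three brass lever ball valves, 450 g, upright. Hex-ended body, bore along own y: 62 mm long (y), 42 high, 42 deep (x). Square stem boss 22 x 22 from z = 42 to 66: grip it from above, closing along y, tips just over the body. On it a flat black lever 20 wide, z 66 to 73, x -10 to 132; nut top z 78. Origin: underside, below the stem; mass centre within 4 mm of its axis.
- flange: Round aluminium pipe flange, loose, 500 g, flat on the bin floor behind the valves, partly under their levers: plate 150 mm across, 12 thick, four bolt holes; round hub 56 mm across in its middle up to z = 34 (open bore). Grip the hub from above, any direction, fingertips just over the plate. Origin: centre of the underside, z up.
- bin: Blue shelf bin, fixed, 236 mm deep (x), 256 wide (y), back 60 high, sides sloping to a front lip 32 high; walls and floor 4 thick. Origin: centre of the underside; own -x is the low front, to the robot. The valves stand in a row near x = -76 mm, at y = -72, 0 and 72, levers to +x (the back) within 3 degrees; flange near x = 33 mm.
- mat: Green ribbed rubber counter mat, fixed and empty, 200 mm (x) x 250 mm (y), 4 mm thick, to one side of the bin (left or right): the place to set the valves aside. Origin: centre of the underside; its top is at z = 4 mm.
- tote: Shallow grey issue tote, fixed, 220 mm (x) x 290 mm (y) x 60 mm high outside, walls and floor 5 mm thick, on the other side of the bin. A small brown carton lies at its own +y end; the rest of its floor, from y = -140 to about y = +75 mm in its own frame, is free. Origin: centre of the underside.
- carton: Small brown cardboard carton, loose, 90 x 50 mm, 40 mm high, lying in the grey tote at its own +y end, long side along the tote's x. Part of the same order: leave it where it lies. Origin: centre of the underside.
- bushing: Small brass reducing bushing, loose, standing in the blue bin's back corner at its own +y side: hex foot 32 mm across and 12 mm high, round neck 26 mm across up to z = 30 mm. Leave it where it stands. Origin: centre of the underside.

How it is judged:
By the outcome, as a careful person would: the job done as asked, in the order asked, and still so for the second after the job is handed in, with the robot touching nothing.
It also fails if it takes over 134 s, if anything falls off the work surface, if the arm or the gripper's body presses on something with over 40 N, if the wrist force passes 120 N, or if a joint passes its speed limit or range.

ROBOT

A 7-joint arm with a two-finger parallel gripper is mounted at the origin on the work surface. World frame = base frame: x ahead of the robot, y to its left, z up, the work surface at z = 0. Lengths are in m, angles in rad, forces in N, time in s.
With the tool pointing down it reaches from about 0.4 to 0.85 m from the base axis. Payload 10.4 kg.
Tool frame: the origin (TCP) lies midway between the tips of the shut fingers; the grasp point (between the pads) lies 19 mm behind it (manip.grasp_offset is the distance from the TCP to the grasp point, in m); z points along the fingers, y is the line along which they close (so a half turn about z gives the same grasp; the last joint's range is limited). The gripper opens to 85 mm and grips with 20 to 120 N. Pads are 22 mm wide; open, the fingers measure 114 mm over their backs; the gripper's body (76 mm by 85 mm) begins 54 mm behind the grasp point. The pads swing forward as they close: fully open they stand 13 mm farther back than shut.
Start: joints at [-1.196, 0.332, -0.065, 1.46, 0.022, 1.35, -0.088], TCP at [0.242, 0.576, 0.231] pointing down, gripper open.
Joint ranges: [-2.6, 2.6], [-0.5, 2.12], [-1.47, 1.34], [0.16, 2.42], [-1.27, 4.41], [0.06, 2.06], [-2.6, 2.6]. Speed limits (rad/s): [2.22, 2.22, 2.79, 2.79, 3.14, 3.14, 3.14].

INTERFACE

Orientations are given as a unit quaternion [x, y, z, w].
In Python, from workcell import manip, cams, hand_in gives the robot as it stands (manip), with the cameras (cams) and the job as plain functions.
- The arm moves only by the shell command python3 jog.py 'ROWS' [FORCE]. ROWS is rows parted by semicolons, their numbers by spaces, 1 to 20 of them, each of 7 numbers: a rotation vector rx, ry, rz in rad, then dx, dy, dz in m, then the opening from 0.0 (shut) to 1.0 (fully open); each row is the pose to reach, as a shift and turn from the pose commanded when the command began, along the tool's axes at that moment; what a row does not reach only later rows make up. A row lasts 1/8 s, in which the tool goes at most 0.0625 m and 0.188 rad, less where a joint would pass 70% of its speed; a pose out of reach is approached as far as the arm can. The fingers move at their own pace and stop on an object; FORCE is the grip in N (left out, the last holds). Time passes only in rows, so rows that do not move let the fingers close. It prints the time, the measured TCP pose, the force, the opening and the grip force at its end.
- manip.get_obs(): the state, without advancing time (a new reading comes with each control period).
- cams.camera(name): name is "side" or "top" or "wrist"; returns the picture (384x512x3 uint8, blue, green, red); there is no depth.
- cams.calibration(name): a dict with "fx", "fy", "cx", "cy" (pixels), "world_from_camera" (4x4, takes a point from camera to world coordinates); the wrist camera has in their place "tool_from_camera" (4x4, takes a point from camera to tool coordinates, whose origin is the TCP and whose axes are the flange's). Camera axes: x right, y up, looking along -z (the intrinsics and any distortion apply to the point x, -y, -z); pixel columns grow to the right and rows downward; lengths in m; the calibration is good to about 2 mm. A picture is of the moment at which its call begins: read the wrist's pose just before it. calibration takes no time and is no camera call.
- hand_in(): hands the job in; it is judged then, once.
The state is a dict: "clock": time; "joint_pos": joint angles; "joint_velocities": joint speeds; "tau": joint torques, N m; "position": TCP position; "ee_rot": TCP orientation; "ft_force": force on the tool from outside, world axes, zero at the start; "torque": the same for the moment, N m; "grip_width": opening from 0.0 (shut) to 1.0 (fully open); "grasp_force": force on a finger pad.
Only numpy, scipy, OpenCV 4.12 (cv2) and the standard library are available. Lean on these libraries where they do the work, as an engineer would, in place of code of your own. Each camera call takes 0.05 s, during which the arm holds its last target. There are 200 camera calls.

## Working session

There is one attempt and no reset: what is moved stays moved. The work goes in short steps, Python scripts to look and compute and a shell command to move; the robot and the scene stay as the last step left them, time stands still between calls to the robot, and variables do not carry over. Pictures are saved under pics/ and viewed, at most 14 in all, crops included, and the job is handed in when it is done.

```bash
ls; mkdir -p pics; python3 - <<'E'
from workcell import manip, cams, hand_in
import cv2,numpy as np
np.set_printoptions(precision=4,suppress=True)
o=manip.get_obs();print(o['clock'],o['position'],o['ee_rot'],manip.grasp_offset)
for n in("top","side","wrist"):
    cv2.imwrite(f"pics/{n}0.png",cams.camera(n));print(n,cams.calibration(n))
E
```

```text
jog.py
pics
workcell.py
0.0 [0.242  0.5758 0.2305] [ 0.1976  0.9803 -0.0007 -0.0001] 0.0187
top {'fx': 356.2294652720468, 'fy': 356.2294652720468, 'cx': 255.3427976128949, 'cy': 189.48488109979883, 'world_from_camera': array([[ 0.0068,  0.9842, -0.1767,  0.4194],
       [-0.9998,  0.0035, -0.0187,  0.0467],
       [-0.0178,  0.1767,  0.9841,  0.9678],
       [ 0.    ,  0.    ,  0.    ,  1.    ]])}
side {'fx': 463.6279303544406, 'fy': 463.6279303544406, 'cx': 253.6981977120614, 'cy': 194.67151169884153, 'world_from_camera': array([[ 0.9707,  0.1114, -0.213 ,  0.3269],
       [-0.2398,  0.5091, -0.8266, -0.9188],
       [ 0.0164,  0.8535,  0.5209,  0.6626],
       [ 0.    ,  0.    ,  0.    ,  1.    ]])}
wrist {'fx': 309.3068440324717, 'fy': 309.3068440324717, 'cx': 251.93491747944918, 'cy': 194.8816948263966, 'tool_from_camera': array([[ 0.0004,  0.9602,  0.2792,  0.0702],
       [ 1.    , -0.0004, -0.0001, -0.0008],
       [ 0.0001,  0.2792, -0.9602, -0.1421],
       [ 0.    ,  0.    ,  0.    ,  1.    ]])}
```

View pics/top0.png

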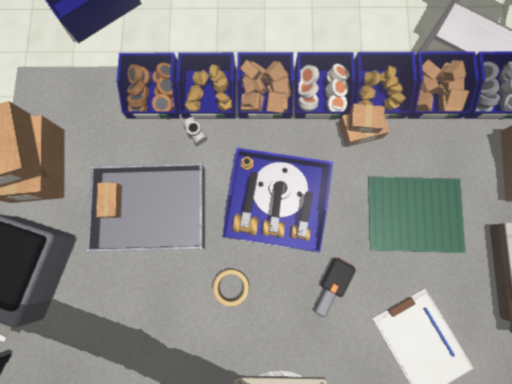

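The top view shows the bin at about (278,200), the tote at (147,208) with the carton at its left end (+y), and the mat at (416,214). The valves run large, medium, small from left to right. I'll take a close-up crop and estimate positions.

```bash
cat > h.py <<'E'
from workcell import manip, cams, hand_in
import cv2,numpy as np
from scipy.spatial.transform import Rotation as R
np.set_printoptions(precision=4,suppress=True)
def cam(n,o=None):
    c=cams.calibration(n)
    if n!="wrist": T=c["world_from_camera"]
    else:
        o=o or manip.get_obs(); T=np.eye(4);T[:3,:3]=R.from_quat(o["ee_rot"]).as_matrix();T[:3,3]=o["position"];T=T@c["tool_from_camera"]
    return c,T
def p2w(n,uv,z,o=None):
    c,T=cam(n,o); uv=np.atleast_2d(uv).astype(float)
    d=np.c_[(uv[:,0]-c["cx"])/c["fx"],-(uv[:,1]-c["cy"])/c["fy"],-np.ones(len(uv))]@T[:3,:3].T
    return T[:3,3]+d*((z-T[2,3])/d[:,2])[:,None]
def w2p(n,P,o=None):
    c,T=cam(n,o); q=(np.atleast_2d(P)-T[:3,3])@T[:3,:3]
    return np.c_[c["cx"]+c["fx"]*q[:,0]/-q[:,2],c["cy"]-c["fy"]*q[:,1]/-q[:,2]]
E
python3 - <<'E'
from h import *
im=cv2.imread("pics/top0.png")
cv2.imwrite("pics/top0c.png",cv2.resize(im[140:260,215:345],None,fx=5,fy=5,interpolation=cv2.INTER_CUBIC))
print(p2w("top",[[278,200]],.03),p2w("top",[[147,208]],.06),p2w("top",[[416,214]],.004))
g=cv2.cvtColor(im,cv2.COLOR_BGR2HSV)
m=cv2.inRange(g,(60,80,30),(95,255,200)); k=max(cv2.findContours(m,0,2)[0],key=cv2.contourArea)
w=p2w("top",cv2.boxPoints(cv2.minAreaRect(k)),.004);print("mat",w,w.mean(0))
E
```

```text
[[0.5596 0.0041 0.03  ]] [[0.5328 0.3431 0.06  ]] [[ 0.5269 -0.3684  0.004 ]]
mat [[ 0.6095 -0.4368  0.004 ]
 [ 0.6136 -0.4881  0.004 ]
 [ 0.4538 -0.4852  0.004 ]
 [ 0.4497 -0.4354  0.004 ]] [ 0.5317 -0.4614  0.004 ]
```

View pics/top0c.png

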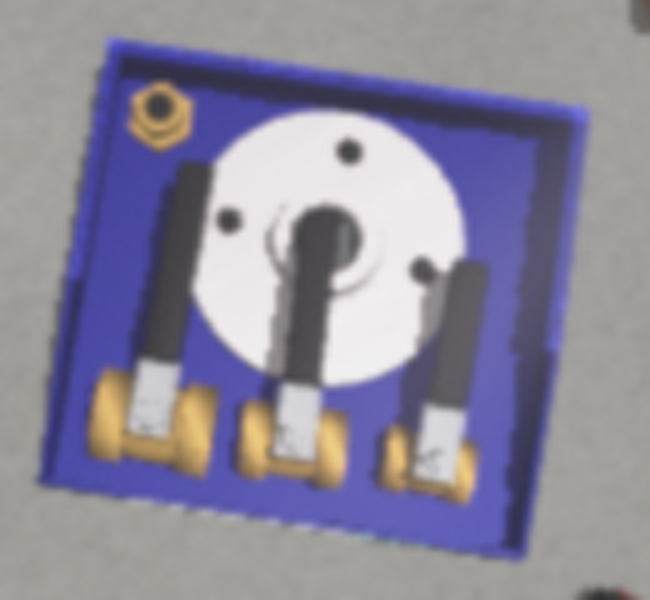

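The bin is yawed about -8°, with the levers lying over the flange and the bushing in the back-left corner. I'll move the wrist camera over it for an accurate fix.

```bash
python3 jog.py '0 0 -0.26 -0.479 -0.423 -0.02 1;0 0 -0.26 -0.479 -0.423 -0.02 1;0 0 -0.26 -0.479 -0.423 -0.02 1;0 0 -0.26 -0.479 -0.423 -0.02 1;0 0 -0.26 -0.479 -0.423 -0.02 1;0 0 -0.26 -0.479 -0.423 -0.02 1;0 0 -0.26 -0.479 -0.423 -0.02 1;0 0 -0.26 -0.479 -0.423 -0.02 1;0 0 -0.26 -0.479 -0.423 -0.02 1;0 0 -0.26 -0.479 -0.423 -0.02 1;0 0 -0.26 -0.479 -0.423 -0.02 1;0 0 -0.26 -0.479 -0.423 -0.02 1;0 0 -0.26 -0.479 -0.423 -0.02 1;0 0 -0.26 -0.479 -0.423 -0.02 1' 40
python3 - <<'E'
from h import *
o=manip.get_obs();im=cams.camera("wrist");cv2.imwrite("pics/w1.png",im)
print(o["clock"],o["position"],o["ee_rot"])
np.save("o1.npy",np.r_[o["position"],o["ee_rot"]])
cv2.imwrite("pics/w1c.png",cv2.resize(im[60:360,60:460],None,fx=2,fy=2,interpolation=cv2.INTER_CUBIC))
E
```

```text
clock: 1.9
position: [0.5195, 0.0023, 0.2512]
ee_rot: [0.068, 0.998, 0.0, -0.0]
ft_force: [-0.2, 1.1, -0.9]
grip_width: 0.999
grasp_force: 0.0
1.9 [0.5195 0.0023 0.2512] [ 0.0675  0.9977  0.0002 -0.0001]
```

View pics/w1c.png

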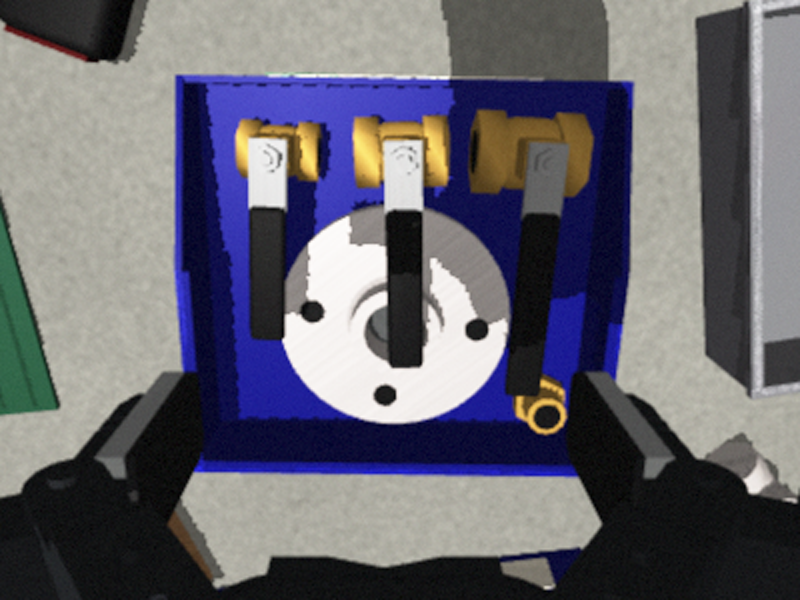

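Wrist view (crop px): nuts at (271,157), (404,157) and (543,157). Lever tips at (268,338), (405,366) and (522,395). Flange bolt holes at (312,311), (476,329) and (385,395). Bin front corners at (177,76) and (633,82).

```bash
python3 - <<'E'
from h import *
a=np.load("o1.npy");o={"position":a[:3],"ee_rot":a[3:]}
f=lambda l:np.array(l)/2+60-.25
def W(uv,z): return p2w("wrist",f([uv]),z,o)[0]
im=cv2.imread("pics/w1.png")
dr={}
for n,nut,tip,near,h,L in(("s",(271,157),(268,338),(267,138),.066,.104),("m",(404,157),(405,366),(404,138),.072,.118),("l",(543,157),(522,395),(548,143),.078,.132)):
    N=W(nut,.004+h);T=W(tip,h-.001);B=W(near,h-.001);d=T-B
    y=np.arctan2(d[1],d[0]);u=np.array([np.cos(y),np.sin(y),0])
    print(n,"nut",N,"fromtip",T-L*u,"yaw",np.degrees(y),"len",np.linalg.norm(d),L+.01)
fl=[W(q,.016) for q in((312,311),(476,329),(385,395))];print("flange",(fl[0]+fl[1])/2, [np.linalg.norm(x-(fl[0]+fl[1])/2) for x in fl])
F=[W((177,76),.032),W((633,82),.032)];d=F[1]-F[0];by=np.arctan2(d[1],d[0])-np.pi/2
u=np.array([np.cos(by),np.sin(by),0]);print("bin",(F[0]+F[1])/2+.118*u,np.degrees(by),np.linalg.norm(d))
# bin by top: corners of crop
t=lambda q:p2w("top",[(q[0]/5+215-.4,q[1]/5+140-.4)],q[2])[0]
c=[t(q) for q in((113,42,.06),(588,107,.06),(40,483,.032),(524,557,.032))];print("bin top",np.mean(c,0)); print(c)
print("top nuts",t((150,425,.082)),t((297,448,.076)),t((432,467,.070)))
print("tote corners top",p2w("top",[[90,168],[203,166],[203,249],[91,249]],.06))
print("mat corners",p2w("top",[[368,178],[460,178],[464,251],[371,251]],.004),)
E
```

```text
s nut [ 0.4744 -0.0515  0.07  ] fromtip [ 0.4728 -0.0542  0.065 ] yaw -10.459217124913165 len 0.11205319351406837 0.11399999999999999
m nut [0.483  0.0165 0.076 ] fromtip [0.483  0.0167 0.071 ] yaw -6.957956263189869 len 0.1270035102122021 0.128
l nut [0.4917 0.0849 0.082 ] fromtip [0.4938 0.0877 0.077 ] yaw -9.50958968727434 len 0.14012168053595003 0.14200000000000002
flange [ 0.5925 -0.0019  0.016 ] [np.float64(0.053719094944191546), np.float64(0.05371909494419152), np.float64(0.05426295127790897)]
bin [0.5618 0.006  0.032 ] -8.441439956679666 0.2545397468848192
bin top [0.5606 0.0058 0.046 ]
[array([0.6938, 0.1127, 0.06  ]), array([ 0.6588, -0.1367,  0.06  ]), array([0.4631, 0.1491, 0.032 ]), array([ 0.4267, -0.102 ,  0.032 ])]
top nuts [0.4897 0.0896 0.082 ] [0.4791 0.0164 0.076 ] [ 0.4704 -0.0512  0.07  ]
tote corners top [[0.6384 0.5009 0.06  ]
 [0.6446 0.2019 0.06  ]
 [0.4295 0.1948 0.06  ]
 [0.4276 0.4795 0.06  ]]
mat corners [[ 0.6256 -0.2446  0.004 ]
 [ 0.6264 -0.495   0.004 ]
 [ 0.4294 -0.487   0.004 ]
 [ 0.4278 -0.2429  0.004 ]]
```

```bash
cat > d.py <<'E'
# usage: d.py "x y z yawdeg" ... -> row increments (tool axes) from the present pose
import sys
from h import *
o=manip.get_obs();Rc=R.from_quat(o["ee_rot"]);p=np.array(o["position"])
yaw=lambda r:np.degrees(np.arctan2(-r.as_matrix()[1,0],-r.as_matrix()[0,0]))
print("t",round(o["clock"],2),"p",p,"yaw %.2f"%yaw(Rc),"F",np.array(o["ft_force"]),"w %.3f g %.1f"%(o["grip_width"],o["grasp_force"]))
for s in sys.argv[1:]:
    x,y,z,a=map(float,s.split());c,q=np.cos(np.radians(a)),np.sin(np.radians(a))
    Rt=R.from_matrix(np.array([[-c,-q,0],[-q,c,0],[0,0,-1.]]).T.T) if 0 else R.from_matrix(np.array([[-c,-q,0],[-q,c,0],[0,0,-1.]]))
    d=Rc.inv().apply(np.array([x,y,z])-p)
    print(s,"->",(Rc.inv()*Rt).as_rotvec().round(4),d.round(4),"rows %.1f"%(np.linalg.norm(d)/.0625))
E
sed -i 's/R.from_matrix(np.array(\[\[-c,-q,0\],\[-q,c,0\],\[0,0,-1.\]\]).T.T) if 0 else //' d.py
python3 d.py "0.4735 -0.0525 0.12 -10" "0.4735 -0.0525 0.036 -10"
```

```text
t 1.95 p [0.5196 0.0021 0.2513] yaw -7.77 F [ 0.1591 -0.6402 -0.5448] w 0.996 g 0.0
0.4735 -0.0525 0.12 -10 -> [ 0.0005 -0.0001  0.0389] [ 0.0383 -0.0604  0.1313] rows 2.4
0.4735 -0.0525 0.036 -10 -> [ 0.0005 -0.0001  0.0389] [ 0.0382 -0.0604  0.2153] rows 3.6
```

```bash
python3 jog.py '0 0 0.039 0.0383 -0.0604 0.1313 0.45;0 0 0.039 0.0383 -0.0604 0.1313 0.45;0 0 0.039 0.0383 -0.0604 0.1313 0.45;0 0 0.039 0.0383 -0.0604 0.1313 0.45;0 0 0.039 0.0383 -0.0604 0.1313 0.45' 50
python3 d.py "0.4735 -0.0525 0.036 -10"
python3 - <<'E'
from h import *
o=manip.get_obs();im=cams.camera("wrist");cv2.imwrite("pics/w2.png",im)
print(w2p("wrist",[[.4735,-.0525,.07],[.483,.0166,.076],[.493,.087,.082],o["position"]],o))
E
```

```text
clock: 2.58
position: [0.4748, -0.053, 0.1213]
ee_rot: [0.088, 0.996, 0.0, 0.001]
ft_force: [0.9, 0.6, 0.6]
grip_width: 0.455
grasp_force: 0.0
t 2.58 p [ 0.4748 -0.053   0.1213] yaw -10.06 F [0.9376 0.5949 0.5585] w 0.455 g 0.0
0.4735 -0.0525 0.036 -10 -> [ 0.0008  0.0019 -0.0011] [0.0015 0.0002 0.0853] rows 1.4
[[253.5426 213.2532]
 [362.26   212.4459]
 [480.4326 211.9881]
 [253.6368 250.1905]]
```

View pics/w2.png

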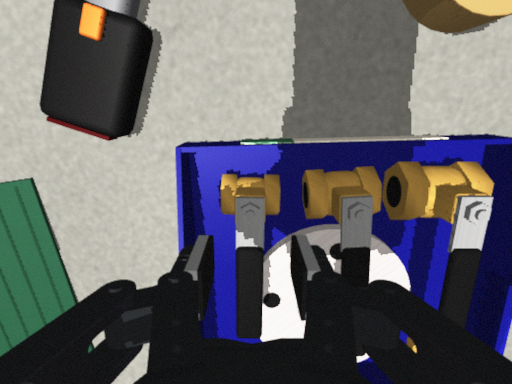

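Wrist close view: nuts at (250,208), (355.5,208) and (475,210), against predictions a few px away. I'll recompute.

```bash
python3 - <<'E'
from h import *
o=manip.get_obs()
for q,z in(((250,208),.07),((355.5,208),.076),((475,211),.082)): print(p2w("wrist",[q],z,o)[0])
# refine nut/lever centre: width profile of bright lever strip in both pictures
im=cv2.imread("pics/w2.png");
cv2.imwrite("pics/w2c.png",cv2.resize(im[160:300,200:400],None,fx=4,fy=4,interpolation=cv2.INTER_CUBIC))
a=np.load("o1.npy");o1={"position":a[:3],"ee_rot":a[3:]}
for q,z in(((195.5,138.5),.07),((262,138.5),.076),((331.5,138.5),.082)): print("w1",p2w("wrist",[q],z,o1)[0])
E
```

```text
[ 0.4697 -0.0542  0.07  ]
[0.4795 0.0126 0.076 ]
[0.492  0.0838 0.082 ]
w1 [ 0.4748 -0.0513  0.07  ]
w1 [0.4834 0.0167 0.076 ]
w1 [0.492  0.0851 0.082 ]
```

View pics/w2c.png

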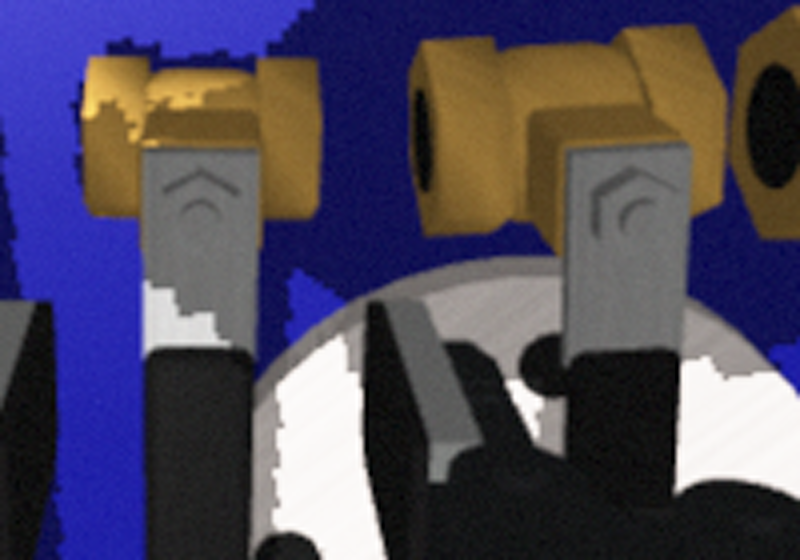

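Refined nut centres are small (.473,-.0535) and medium (.4828,.0158). I'll descend and grip the small valve.

```bash
python3 jog.py '0 0 0 0.0018 -0.0009 0.045 0.45;0 0 0 0.0018 -0.0009 0.0853 0.45;0 0 0 0.0018 -0.0009 0.0853 0.45;0 0 0 0.0018 -0.0009 0.0853 0.45;0 0 0 0.0018 -0.0009 0.0853 0;0 0 0 0.0018 -0.0009 0.0853 0;0 0 0 0.0018 -0.0009 0.0853 0;0 0 0 0.0018 -0.0009 0.0853 0;0 0 0 0.0018 -0.0009 0.0853 0' 50
python3 d.py "0.473 -0.0535 0.135 -10" "0.485 -0.445 0.13 -10" "0.485 -0.445 0.037 -10"
```

```text
clock: 3.75
position: [0.4725, -0.054, 0.0356]
ee_rot: [0.088, 0.996, 0.0, 0.001]
ft_force: [-0.9, 1.1, 6.1]
grip_width: 0.248
grasp_force: 49.9
t 3.75 p [ 0.4725 -0.054   0.0356] yaw -10.11 F [-0.8863  1.0539  6.1227] w 0.248 g 49.9
0.473 -0.0535 0.135 -10 -> [ 0.001   0.0016 -0.0019] [-0.0005  0.0007 -0.0994] rows 1.6
0.485 -0.445 0.13 -10 -> [ 0.001   0.0016 -0.0019] [-0.081  -0.3826 -0.0947] rows 6.4
0.485 -0.445 0.037 -10 -> [ 0.001   0.0016 -0.0019] [-0.0809 -0.3827 -0.0017] rows 6.3
```

```bash
echo "small 0.4725 -0.054 0.0356 -10.1" > grasp.txt
python3 jog.py '0 0 0 0 0 -0.03 0;0 0 0 0 0 -0.095 0;0 0 0 0 0 -0.095 0;0 0 0 -0.081 -0.383 -0.095 0;0 0 0 -0.081 -0.383 -0.095 0;0 0 0 -0.081 -0.383 -0.095 0;0 0 0 -0.081 -0.383 -0.095 0;0 0 0 -0.081 -0.383 -0.095 0;0 0 0 -0.081 -0.383 -0.095 0;0 0 0 -0.081 -0.383 -0.095 0;0 0 0 -0.081 -0.383 -0.095 0;0 0 0 -0.081 -0.383 -0.095 0;0 0 0 -0.081 -0.383 -0.045 0;0 0 0 -0.081 -0.383 -0.010 0;0 0 0 -0.081 -0.383 -0.010 0'
python3 d.py "0.485 -0.445 0.0365 -10.1"
```

```text
clock: 5.62
position: [0.4837, -0.4423, 0.0422]
ee_rot: [0.087, 0.996, 0.002, -0.002]
ft_force: [0.5, 0.2, -2.4]
grip_width: 0.247
grasp_force: 50.1
t 5.62 p [ 0.4837 -0.4423  0.0422] yaw -10.00 F [ 0.4706  0.2124 -2.3926] w 0.247 g 50.1
0.485 -0.445 0.0365 -10.1 -> [ 0.0034 -0.0042  0.0018] [-0.0018 -0.0024  0.0057] rows 0.1
```

```bash
python3 jog.py '0 0 0 0 0 0.004 0;0 0 0 0 0 0.006 0;0 0 0 0 0 0.006 0;0 0 0 0 0 0.006 0'
python3 d.py
```

```text
clock: 6.12
position: [0.4843, -0.4459, 0.0393]
ee_rot: [0.088, 0.996, -0.0, 0.0]
ft_force: [0.2, -0.2, -2.0]
grip_width: 0.247
grasp_force: 50.2
t 6.12 p [ 0.4843 -0.4459  0.0393] yaw -10.13 F [ 0.1542 -0.1694 -2.0213] w 0.247 g 50.2
```

```bash
python3 jog.py '0 0 0 0 0 0.0025 0;0 0 0 0 0 0.0035 0;0 0 0 0 0 0.0035 0;0 0 0 0 0 0.0035 0'; python3 d.py "0.484 -0.446 0.12 -10" "0.4828 0.0158 0.20 -7"
```

```text
clock: 6.62
position: [0.4841, -0.4458, 0.0357]
ee_rot: [0.088, 0.996, 0.0, 0.0]
ft_force: [-2.2, 2.5, 6.5]
grip_width: 0.246
grasp_force: 51.2
t 6.62 p [ 0.4841 -0.4458  0.0357] yaw -10.13 F [-2.174   2.5035  6.4888] w 0.246 g 51.2
0.484 -0.446 0.12 -10 -> [ 0.0002  0.0003 -0.0023] [ 0.0001 -0.0002 -0.0843] rows 1.3
0.4828 0.0158 0.20 -7 -> [ 0.0001  0.0003 -0.0547] [ 0.0825  0.4542 -0.1642] rows 7.8
```

```bash
echo "small-mat 0.4841 -0.4458 0.0357 -10.1" >> grasp.txt
python3 jog.py '0 0 0 0 0 0.0035 0.45;0 0 0 0 0 0.0025 0.45;0 0 0 0 0 0 0.45;0 0 0 0 0 -0.03 0.45;0 0 0 0 0 -0.085 0.45;0 0 0 0 0 -0.085 0.45;0 0 -0.055 0.0825 0.4542 -0.085 0.45;0 0 -0.055 0.0825 0.4542 -0.085 0.45;0 0 -0.055 0.0825 0.4542 -0.085 0.45;0 0 -0.055 0.0825 0.4542 -0.085 0.45;0 0 -0.055 0.0825 0.4542 -0.085 0.45;0 0 -0.055 0.0825 0.4542 -0.085 0.45;0 0 -0.055 0.0825 0.4542 -0.085 0.45;0 0 -0.055 0.0825 0.4542 -0.085 0.45;0 0 -0.055 0.0825 0.4542 -0.085 0.45;0 0 -0.055 0.0825 0.4542 -0.085 0.45;0 0 -0.055 0.0825 0.4542 -0.085 0.45'
python3 d.py "0.4828 0.0158 0.0425 -7"
python3 - <<'E'
from h import *
o=manip.get_obs();im=cams.camera("wrist")
print(w2p("wrist",[[.4828,.0158,.076],[.493,.087,.082]],o))
w=cv2.resize(im[160:310,180:430],None,fx=3,fy=3,interpolation=cv2.INTER_CUBIC)
cv2.imwrite("pics/w3c.png",w)
E
```

```text
clock: 8.75
position: [0.4826, 0.0145, 0.12]
ee_rot: [0.062, 0.998, -0.0, -0.0]
ft_force: [0.4, -0.9, 0.0]
grip_width: 0.452
grasp_force: 0.0
t 8.75 p [0.4826 0.0145 0.12  ] yaw -7.11 F [ 0.3859 -0.9313  0.0004] w 0.452 g 0.0
0.4828 0.0158 0.0425 -7 -> [-0.0003 -0.0002 -0.0019] [-0.      0.0013  0.0775] rows 1.2
[[255.4179 219.3087]
 [370.8291 224.764 ]]
```

View pics/w3c.png

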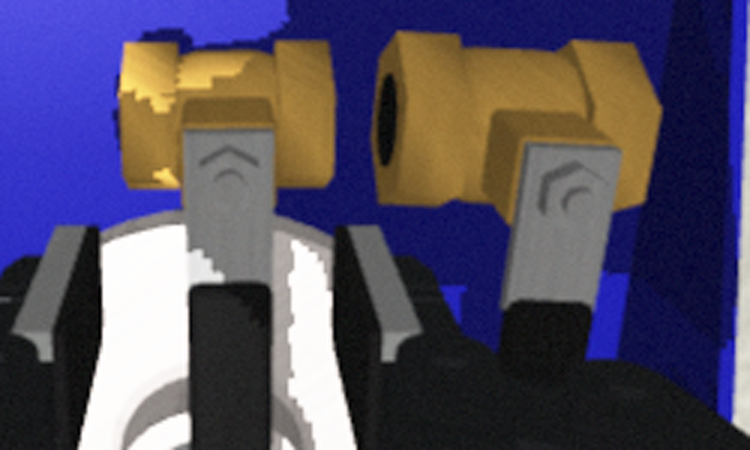

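Medium nut at full px (256.7,220) against a prediction of (255.4,219.3), so it's on target. Large nut at about (373.3,225.7). Gripping the medium valve next.

```bash
python3 jog.py '0 0 0 0 0.0018 0.045 0.45;0 0 0 0 0.0018 0.0775 0.45;0 0 0 0 0.0018 0.0775 0.45;0 0 0 0 0.0018 0.0775 0.45;0 0 0 0 0.0018 0.0775 0;0 0 0 0 0.0018 0.0775 0;0 0 0 0 0.0018 0.0775 0;0 0 0 0 0.0018 0.0775 0;0 0 0 0 0.0018 0.0775 0' 50
python3 d.py "0.483 0.0165 0.14 -7" "0.485 -0.369 0.14 -7"
```

```text
clock: 9.93
position: [0.4834, 0.0176, 0.0434]
ee_rot: [0.061, 0.998, 0.0, 0.0]
ft_force: [-2.3, -0.7, 5.7]
grip_width: 0.248
grasp_force: 49.6
t 9.93 p [0.4834 0.0176 0.0434] yaw -6.99 F [-2.2684 -0.7132  5.7495] w 0.248 g 49.6
0.483 0.0165 0.14 -7 -> [0.0004 0.0009 0.0002] [ 0.0002 -0.0011 -0.0966] rows 1.5
0.485 -0.369 0.14 -7 -> [0.0004 0.0009 0.0002] [-0.0487 -0.3835 -0.0968] rows 6.4
```

```bash
echo "medium 0.4834 0.0176 0.0434 -7.0" >> grasp.txt
python3 jog.py '0 0 0 0 0 -0.03 0;0 0 0 0 0 -0.095 0;0 0 0 0 0 -0.095 0;0 0 0 -0.049 -0.383 -0.095 0;0 0 0 -0.049 -0.383 -0.095 0;0 0 0 -0.049 -0.383 -0.095 0;0 0 0 -0.049 -0.383 -0.095 0;0 0 0 -0.049 -0.383 -0.095 0;0 0 0 -0.049 -0.383 -0.095 0;0 0 0 -0.049 -0.383 -0.095 0;0 0 0 -0.049 -0.383 -0.095 0;0 0 0 -0.049 -0.383 -0.095 0;0 0 0 -0.049 -0.383 -0.045 0;0 0 0 -0.049 -0.383 -0.006 0;0 0 0 -0.049 -0.383 -0.006 0;0 0 0 -0.049 -0.383 -0.006 0;0 0 0 -0.049 -0.383 -0.006 0'
python3 d.py
```

```text
clock: 12.05
position: [0.486, -0.3684, 0.0503]
ee_rot: [0.061, 0.998, -0.0, 0.001]
ft_force: [0.1, -0.2, -3.3]
grip_width: 0.24
grasp_force: 51.4
t 12.05 p [ 0.486  -0.3684  0.0503] yaw -6.94 F [ 0.1408 -0.228  -3.3453] w 0.240 g 51.4
```

```bash
python3 jog.py '0 0 0 0 0 0.004 0;0 0 0 0 0 0.0062 0;0 0 0 0 0 0.0066 0;0 0 0 0 0 0.0066 0;0 0 0 0 0 0.0066 0'; python3 d.py "0.4935 0.0885 0.14 -9.5"
```

```text
clock: 12.68
position: [0.4854, -0.3685, 0.0429]
ee_rot: [0.061, 0.998, 0.0, 0.0]
ft_force: [-1.7, 1.9, 6.6]
grip_width: 0.246
grasp_force: 52.7
t 12.68 p [ 0.4854 -0.3685  0.0429] yaw -6.98 F [-1.6871  1.9344  6.5563] w 0.246 g 52.7
0.4935 0.0885 0.14 -9.5 -> [0.0005 0.0008 0.044 ] [ 0.0474  0.4546 -0.0969] rows 7.5
```

```bash
echo "medium-mat 0.4854 -0.3685 0.0429 -7.0" >> grasp.txt
python3 jog.py '0 0 0 0 0 0 0.45;0 0 0 0 0 0 0.45;0 0 0 0 0 0 0.45;0 0 0 0 0 -0.03 0.45;0 0 0 0 0 -0.09 0.45;0 0 0 0 0 -0.09 0.45;0 0 0.044 0.0474 0.4546 -0.085 0.45;0 0 0.044 0.0474 0.4546 -0.085 0.45;0 0 0.044 0.0474 0.4546 -0.085 0.45;0 0 0.044 0.0474 0.4546 -0.085 0.45;0 0 0.044 0.0474 0.4546 -0.085 0.45;0 0 0.044 0.0474 0.4546 -0.085 0.45;0 0 0.044 0.0474 0.4546 -0.085 0.45;0 0 0.044 0.0474 0.4546 -0.085 0.45;0 0 0.044 0.0474 0.4546 -0.085 0.45;0 0 0.044 0.0474 0.4546 -0.085 0.45;0 0 0.044 0.0474 0.4546 -0.085 0.45'
python3 d.py "0.4935 0.0885 0.0485 -9.5"
python3 - <<'E'
from h import *
o=manip.get_obs();im=cams.camera("wrist");cv2.imwrite("pics/w4.png",im)
print(w2p("wrist",[[.4935,.0885,.082]],o))
w=cv2.resize(im[100:340,120:440],None,fx=2.5,fy=2.5,interpolation=cv2.INTER_CUBIC)
cv2.imwrite("pics/w4c.png",w)
E
```

```text
clock: 14.8
position: [0.4934, 0.0868, 0.1271]
ee_rot: [0.084, 0.996, -0.0, 0.0]
ft_force: [0.4, -0.8, 1.0]
grip_width: 0.448
grasp_force: 0.0
t 14.8 p [0.4934 0.0868 0.1271] yaw -9.66 F [ 0.3818 -0.8081  0.9873] w 0.448 g 0.0
0.4935 0.0885 0.0485 -9.5 -> [-0.0001  0.0001 -0.0028] [0.0002 0.0017 0.0786] rows 1.3
[[255.9433 218.4132]]
```

View pics/w4c.png

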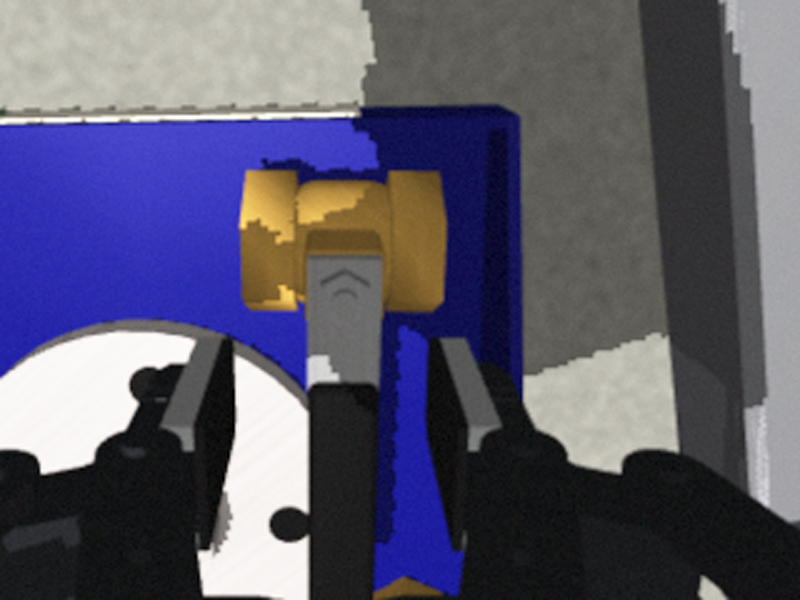

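The large nut is at about (258,220), 1.3 mm further in +y than predicted, and the yaw is aligned. Gripping.

```bash
python3 jog.py '0 0 0 0 0.0028 0.045 0.45;0 0 0 0 0.0028 0.0782 0.45;0 0 0 0 0.0028 0.0782 0.45;0 0 0 0 0.0028 0.0782 0.45;0 0 0 0 0.0028 0.0782 0;0 0 0 0 0.0028 0.0782 0;0 0 0 0 0.0028 0.0782 0;0 0 0 0 0.0028 0.0782 0;0 0 0 0 0.0028 0.0782 0' 60
python3 d.py "0.485 -0.290 0.14 -9.5"
```

```text
clock: 15.98
position: [0.4942, 0.0912, 0.0498]
ee_rot: [0.083, 0.997, 0.0, 0.001]
ft_force: [-1.1, -1.9, 6.3]
grip_width: 0.243
grasp_force: 59.5
t 15.97 p [0.4942 0.0912 0.0498] yaw -9.52 F [-1.1191 -1.8938  6.3207] w 0.243 g 59.5
0.485 -0.290 0.14 -9.5 -> [ 0.0008  0.001  -0.0003] [-0.054  -0.3774 -0.0904] rows 6.3
```

```bash
echo "large 0.4942 0.0912 0.0498 -9.5" >> grasp.txt
python3 jog.py '0 0 0 0 0 -0.03 0;0 0 0 0 0 -0.095 0;0 0 0 0 0 -0.095 0;0 0 0 -0.054 -0.377 -0.095 0;0 0 0 -0.054 -0.377 -0.095 0;0 0 0 -0.054 -0.377 -0.095 0;0 0 0 -0.054 -0.377 -0.095 0;0 0 0 -0.054 -0.377 -0.095 0;0 0 0 -0.054 -0.377 -0.095 0;0 0 0 -0.054 -0.377 -0.095 0;0 0 0 -0.054 -0.377 -0.095 0;0 0 0 -0.054 -0.377 -0.095 0;0 0 0 -0.054 -0.377 -0.045 0;0 0 0 -0.054 -0.377 -0.006 0;0 0 0 -0.054 -0.377 -0.006 0;0 0 0 -0.054 -0.377 -0.004 0;0 0 0 -0.054 -0.377 -0.004 0'
python3 d.py
```

```text
clock: 18.1
position: [0.4856, -0.2892, 0.0541]
ee_rot: [0.082, 0.997, 0.0, 0.001]
ft_force: [0.6, 0.1, -4.5]
grip_width: 0.244
grasp_force: 62.5
t 18.1 p [ 0.4856 -0.2892  0.0541] yaw -9.45 F [ 0.581   0.0681 -4.4874] w 0.244 g 62.5
```

```bash
python3 jog.py '0 0 0 0 0 0.003 0;0 0 0 0 0 0.0042 0;0 0 0 0 0 0.0046 0;0 0 0 0 0 0.0046 0;0 0 0 0 0 0.0046 0'; python3 d.py "0.5925 -0.002 0.16 -8.5"
```

```text
clock: 18.73
position: [0.4852, -0.2895, 0.0493]
ee_rot: [0.083, 0.997, 0.0, 0.001]
ft_force: [-1.8, 1.9, 5.9]
grip_width: 0.24
grasp_force: 64.0
t 18.73 p [ 0.4852 -0.2895  0.0493] yaw -9.50 F [-1.7875  1.9285  5.9325] w 0.240 g 64.0
0.5925 -0.002 0.16 -8.5 -> [ 0.0005  0.0011 -0.0175] [-0.0584  0.3014 -0.1105] rows 5.2
```

```bash
echo "large-mat 0.4852 -0.2895 0.0493 -9.5" >> grasp.txt
python3 jog.py '0 0 0 0 0 0 0.45;0 0 0 0 0 0 0.45;0 0 0 0 0 0 0.45;0 0 0 0 0 -0.03 0.45;0 0 0 0 0 -0.09 0.45;0 0 0 0 0 -0.11 0.45;0 0 -0.0175 0.01 0.3014 -0.11 1;0 0 -0.0175 0.01 0.3014 -0.11 1;0 0 -0.0175 0.01 0.3014 -0.11 1;0 0 -0.0175 0.01 0.3014 -0.11 1;0 0 -0.0175 0.01 0.3014 -0.11 1;0 0 -0.0175 0.01 0.3014 -0.11 1;0 0 -0.0175 0.01 0.3014 -0.11 1;0 0 -0.0175 0.01 0.3014 -0.11 1'
python3 d.py "0.5925 -0.002 0.014 -8.5"
python3 - <<'E'
from h import *
o=manip.get_obs();im=cams.camera("wrist");cv2.imwrite("pics/w5.png",im)
np.save("o5.npy",np.r_[o["position"],o["ee_rot"]])
print(w2p("wrist",[[.5925,-.002,.038],[.5925,-.002,.016]],o))
E
```

```text
clock: 20.48
position: [0.5245, 0.0079, 0.1583]
ee_rot: [0.075, 0.997, -0.0, 0.0]
ft_force: [-0.7, -0.4, 0.5]
grip_width: 1.0
grasp_force: 0.0
t 20.48 p [0.5245 0.0079 0.1583] yaw -8.64 F [-0.7042 -0.3581  0.4701] w 1.000 g 0.0
0.5925 -0.002 0.014 -8.5 -> [-0.0002  0.0001 -0.0024] [-0.0687  0.0004  0.1443] rows 2.6
[[253.3333 258.9762]
 [253.2482 248.5419]]
```

View pics/w5.png

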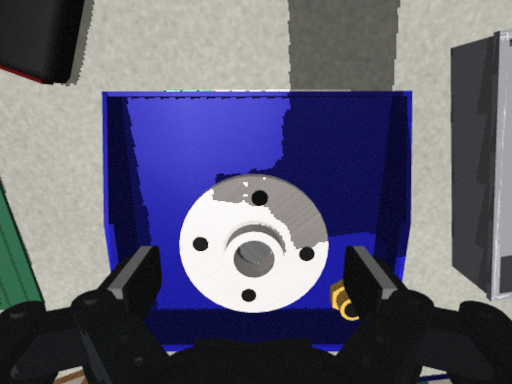

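Plate holes average (253.75,247.75) against a prediction of (253.2,248.5), so the flange centre is confirmed. Descending to grip the hub.

```bash
python3 jog.py '0 0 -0.0024 -0.0687 0.0004 0.04 1;0 0 -0.0024 -0.0687 0.0004 0.09 1;0 0 -0.0024 -0.0687 0.0004 0.13 1;0 0 -0.0024 -0.0687 0.0004 0.144 1;0 0 -0.0024 -0.0687 0.0004 0.144 1;0 0 -0.0024 -0.0687 0.0004 0.144 0;0 0 -0.0024 -0.0687 0.0004 0.144 0;0 0 -0.0024 -0.0687 0.0004 0.144 0;0 0 -0.0024 -0.0687 0.0004 0.144 0;0 0 -0.0024 -0.0687 0.0004 0.144 0' 80
python3 d.py "0.5925 -0.002 0.115 -8.5" "0.535 0.311 0.115 0" "0.535 0.311 0.015 0"
```

```text
clock: 21.78
position: [0.5939, -0.0001, 0.0167]
ee_rot: [0.073, 0.997, 0.001, 0.001]
ft_force: [-3.3, 0.6, 11.2]
grip_width: 0.631
grasp_force: 82.5
t 21.77 p [ 0.5939 -0.0001  0.0167] yaw -8.35 F [-3.2804  0.5788 11.1919] w 0.631 g 82.5
0.5925 -0.002 0.115 -8.5 -> [0.0015 0.0029 0.0026] [ 0.0009 -0.0019 -0.0983] rows 1.6
0.535 0.311 0.115 0 -> [ 0.0012  0.003  -0.1458] [ 0.1032  0.2994 -0.0982] rows 5.3
0.535 0.311 0.015 0 -> [ 0.0012  0.003  -0.1458] [0.1035 0.2993 0.0018] rows 5.1
```

```bash
python3 jog.py '0 0 0 0 0 -0.03 0;0 0 0 0 0 -0.085 0;0 0 0 0 0 -0.105 0;0 0 0 0 0 -0.105 0;0 0 -0.14 0.1035 0.2993 -0.105 0;0 0 -0.14 0.1035 0.2993 -0.105 0;0 0 -0.14 0.1035 0.2993 -0.105 0;0 0 -0.14 0.1035 0.2993 -0.105 0;0 0 -0.14 0.1035 0.2993 -0.105 0;0 0 -0.14 0.1035 0.2993 -0.105 0;0 0 -0.14 0.1035 0.2993 -0.105 0;0 0 -0.14 0.1035 0.2993 -0.105 0;0 0 -0.14 0.1035 0.2993 -0.105 0'
python3 d.py "0.535 0.311 0.03 0"
python3 - <<'E'
from h import *
a=cams.camera("top");cv2.imwrite("pics/t6.png",cv2.resize(a[140:270,70:230],None,fx=4,fy=4)); o=manip.get_obs();b=cams.camera("wrist");cv2.imwrite("pics/w6.png",b)
cv2.imwrite("pics/c6.png",np.hstack([cv2.resize(b,(400,300)),cv2.resize(a[140:270,60:233],(400,300),interpolation=cv2.INTER_CUBIC)]))
E
```

```text
clock: 23.4
position: [0.5341, 0.3094, 0.119]
ee_rot: [0.004, 1.0, -0.0, -0.0]
ft_force: [-0.2, 0.9, -5.5]
grip_width: 0.627
grasp_force: 87.0
t 23.4 p [0.5341 0.3094 0.119 ] yaw -0.46 F [-0.1911  0.8695 -5.4818] w 0.627 g 87.0
0.535 0.311 0.03 0 -> [-0.0004 -0.0003 -0.008 ] [-0.0009  0.0016  0.089 ] rows 1.4
```

View pics/c6.png

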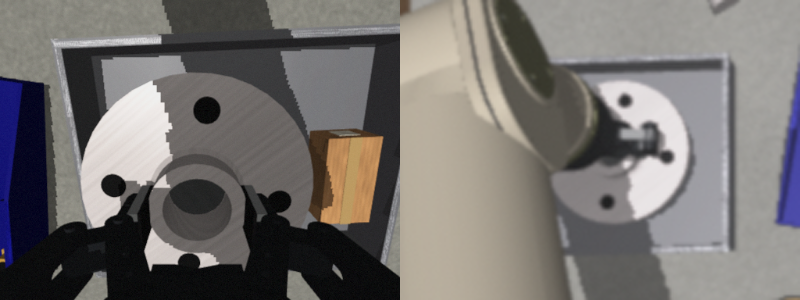

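The flange is held level above the tote. The carton's near face is at about wrist px (400,215). I'll check clearance to it and then lower.

```bash
python3 - <<'E'
from h import *
o=manip.get_obs()
print("carton near edge top",p2w("wrist",[[397,178],[398,282]],.045,o),"tote -y wall top",p2w("wrist",[[70,55]],.06,o))
E
```

```text
carton near edge top [[0.5145 0.4133 0.045 ]
 [0.5991 0.4245 0.045 ]] tote -y wall top [[0.434  0.2008 0.06  ]]
```

```bash
python3 jog.py '0 0 0 0 0 0.04 0;0 0 0 0 0 0.08 0;0 0 0 0 0 0.094 0;0 0 0 0 0 0.094 0;0 0 0 0 0 0.094 0'; python3 d.py
```

```text
clock: 24.12
position: [0.5349, 0.3114, 0.0271]
ee_rot: [0.003, 1.0, 0.001, 0.001]
ft_force: [-0.1, 0.2, -4.1]
grip_width: 0.625
grasp_force: 86.9
t 24.12 p [0.5349 0.3114 0.0271] yaw -0.35 F [-0.089   0.1902 -4.1384] w 0.625 g 86.9
```

```bash
python3 jog.py '0 0 0 0 0 0.006 0;0 0 0 0 0 0.009 0;0 0 0 0 0 0.009 0;0 0 0 0 0 0.009 0;0 0 0 0 0 0.009 0'; python3 d.py
```

```text
clock: 24.75
position: [0.534, 0.3113, 0.0177]
ee_rot: [0.003, 1.0, 0.001, 0.0]
ft_force: [-4.9, -2.3, 7.8]
grip_width: 0.62
grasp_force: 88.6
t 24.75 p [0.534  0.3113 0.0177] yaw -0.34 F [-4.8647 -2.3468  7.8297] w 0.620 g 88.6
```

```bash
python3 jog.py '0 0 0 0 0 0 1;0 0 0 0 0 0 1;0 0 0 0 0 0 1;0 0 0 0 0 -0.03 1;0 0 0 0 0 -0.09 1;0 0 0 0 0 -0.115 1;0 0 0.16 0.045 -0.601 -0.115 0.45;0 0 0.16 0.045 -0.601 -0.115 0.45;0 0 0.16 0.045 -0.601 -0.115 0.45;0 0 0.16 0.045 -0.601 -0.115 0.45;0 0 0.16 0.045 -0.601 -0.115 0.45;0 0 0.16 0.045 -0.601 -0.115 0.45;0 0 0.16 0.045 -0.601 -0.115 0.45;0 0 0.16 0.045 -0.601 -0.115 0.45;0 0 0.16 0.045 -0.601 -0.115 0.45;0 0 0.16 0.045 -0.601 -0.115 0.45;0 0 0.16 0.045 -0.601 -0.115 0.45;0 0 0.16 0.045 -0.601 -0.115 0.45;0 0 0.16 0.045 -0.601 -0.115 0.45' 60
python3 d.py "0.4852 -0.2895 0.0493 -9.5"
python3 - <<'E'
from h import *
a=cams.camera("top");b=cams.camera("wrist")
cv2.imwrite("pics/c7.png",np.hstack([cv2.resize(b,(400,300)),cv2.resize(a[140:270,60:233],(400,300),interpolation=cv2.INTER_CUBIC)]))
E
```

```text
clock: 27.12
position: [0.4858, -0.2883, 0.1312]
ee_rot: [0.082, 0.997, 0.0, 0.0]
ft_force: [0.1, -0.2, 0.5]
grip_width: 0.451
grasp_force: 0.0
t 27.12 p [ 0.4858 -0.2883  0.1312] yaw -9.38 F [ 0.1135 -0.1884  0.5463] w 0.451 g 0.0
0.4852 -0.2895 0.0493 -9.5 -> [0.0008 0.0001 0.0021] [ 0.0004 -0.0013  0.0819] rows 1.3
```

View pics/c7.png

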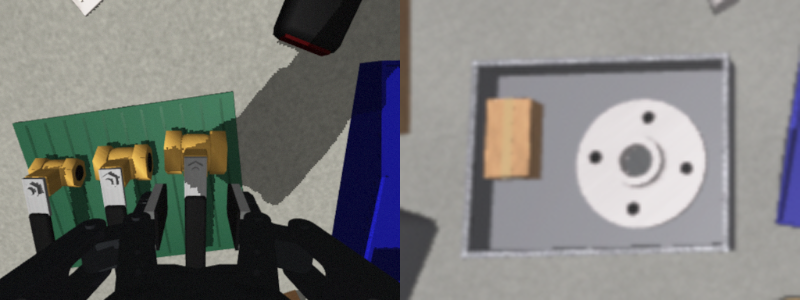

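The flange lies flat in the tote clear of the carton, and all three valves stand upright on the mat. Now returning the large valve.

```bash
python3 jog.py '0 0 0.002 0.0004 -0.0013 0.045 0.45;0 0 0.002 0.0004 -0.0013 0.082 0.45;0 0 0.002 0.0004 -0.0013 0.082 0.45;0 0 0.002 0.0004 -0.0013 0.082 0.45;0 0 0.002 0.0004 -0.0013 0.082 0;0 0 0.002 0.0004 -0.0013 0.082 0;0 0 0.002 0.0004 -0.0013 0.082 0;0 0 0.002 0.0004 -0.0013 0.082 0;0 0 0.002 0.0004 -0.0013 0.082 0' 60
python3 d.py "0.4942 0.0912 0.055 -9.5"
```

```text
clock: 28.35
position: [0.4852, -0.2908, 0.0501]
ee_rot: [0.084, 0.996, 0.0, 0.001]
ft_force: [-0.1, 3.2, 6.4]
grip_width: 0.241
grasp_force: 59.6
t 28.35 p [ 0.4852 -0.2908  0.0501] yaw -9.59 F [-0.1478  3.2091  6.4118] w 0.241 g 59.6
0.4942 0.0912 0.055 -9.5 -> [ 0.0007  0.0012 -0.0016] [ 0.0548  0.3781 -0.0047] rows 6.1
```

```bash
python3 jog.py '0 0 0 0 0 -0.03 0;0 0 0 0 0 -0.095 0;0 0 0 0 0 -0.095 0;0 0 -0.0016 0.0548 0.3781 -0.095 0;0 0 -0.0016 0.0548 0.3781 -0.095 0;0 0 -0.0016 0.0548 0.3781 -0.095 0;0 0 -0.0016 0.0548 0.3781 -0.095 0;0 0 -0.0016 0.0548 0.3781 -0.095 0;0 0 -0.0016 0.0548 0.3781 -0.095 0;0 0 -0.0016 0.0548 0.3781 -0.095 0;0 0 -0.0016 0.0548 0.3781 -0.095 0;0 0 -0.0016 0.0548 0.3781 -0.095 0;0 0 -0.0016 0.0548 0.3781 -0.045 0;0 0 -0.0016 0.0548 0.3781 -0.012 0;0 0 -0.0016 0.0548 0.3781 -0.007 0;0 0 -0.0016 0.0548 0.3781 -0.007 0;0 0 -0.0016 0.0548 0.3781 -0.007 0'
python3 d.py "0.4942 0.0912 0.0495 -9.5"
```

```text
clock: 30.48
position: [0.4948, 0.0909, 0.0578]
ee_rot: [0.083, 0.997, 0.001, 0.001]
ft_force: [0.4, -0.0, -4.8]
grip_width: 0.24
grasp_force: 61.0
t 30.48 p [0.4948 0.0909 0.0578] yaw -9.56 F [ 0.3642 -0.0039 -4.792 ] w 0.240 g 61.0
0.4942 0.0912 0.0495 -9.5 -> [ 0.0016  0.002  -0.001 ] [0.0007 0.0001 0.0083] rows 0.1
```

```bash
python3 jog.py '0 0 -0.001 0.0006 0.0001 0.005 0;0 0 -0.001 0.0006 0.0001 0.0075 0;0 0 -0.001 0.0006 0.0001 0.0081 0;0 0 -0.001 0.0006 0.0001 0.0081 0;0 0 -0.001 0.0006 0.0001 0.0081 0'; python3 d.py "0.4854 -0.3685 0.14 -7.0"
```

```text
clock: 31.1
position: [0.4937, 0.0917, 0.05]
ee_rot: [0.082, 0.997, 0.001, 0.0]
ft_force: [-10.4, -0.6, 22.2]
grip_width: 0.242
grasp_force: 64.8
t 31.1 p [0.4937 0.0917 0.05  ] yaw -9.46 F [-10.4395  -0.5814  22.2143] w 0.242 g 64.8
0.4854 -0.3685 0.14 -7.0 -> [ 0.0019  0.0001 -0.0429] [-0.0674 -0.4551 -0.0909] rows 7.5
```

```bash
python3 jog.py '0 0 0 0 0 -0.001 0;0 0 0 0 0 -0.0012 0;0 0 0 0 0 -0.0012 0;0 0 0 0 0 -0.0012 0.45;0 0 0 0 0 -0.0012 0.45;0 0 0 0 0 -0.0012 0.45;0 0 0 0 0 -0.03 0.45;0 0 0 0 0 -0.09 0.45;0 0 0 0 0 -0.1 0.45;0 0 -0.043 -0.0674 -0.4551 -0.091 0.45;0 0 -0.043 -0.0674 -0.4551 -0.091 0.45;0 0 -0.043 -0.0674 -0.4551 -0.091 0.45;0 0 -0.043 -0.0674 -0.4551 -0.091 0.45;0 0 -0.043 -0.0674 -0.4551 -0.091 0.45;0 0 -0.043 -0.0674 -0.4551 -0.091 0.45;0 0 -0.043 -0.0674 -0.4551 -0.091 0.45;0 0 -0.043 -0.0674 -0.4551 -0.091 0.45;0 0 -0.043 -0.0674 -0.4551 -0.091 0.45;0 0 -0.043 -0.0674 -0.4551 -0.091 0.45;0 0 -0.043 -0.0674 -0.4551 -0.091 0.45'
python3 d.py "0.4854 -0.3685 0.0434 -7.0"
python3 - <<'E'
from h import *
a=cams.camera("top");b=cams.camera("side");cv2.imwrite("pics/s8.png",b);cv2.imwrite("pics/t8.png",a)
c=w2p("side",[[.53,.03,.05]])[0].astype(int);print(c)
sb=b[max(c[1]-75,0):c[1]+75,max(c[0]-100,0):c[0]+100]
cv2.imwrite("pics/c8.png",np.hstack([cv2.resize(sb,(400,300),interpolation=cv2.INTER_CUBIC),cv2.resize(a[140:260,210:370],(400,300),interpolation=cv2.INTER_CUBIC)]))
E
```

```text
clock: 33.6
position: [0.4854, -0.3673, 0.139]
ee_rot: [0.06, 0.998, 0.0, 0.0]
ft_force: [0.8, -0.7, 0.1]
grip_width: 0.45
grasp_force: 0.0
t 33.6 p [ 0.4854 -0.3673  0.139 ] yaw -6.89 F [ 0.7681 -0.7162  0.1323] w 0.450 g 0.0
0.4854 -0.3685 0.0434 -7.0 -> [0.001  0.0001 0.002 ] [-0.0001 -0.0013  0.0956] rows 1.5
[237 201]
```

View pics/c8.png

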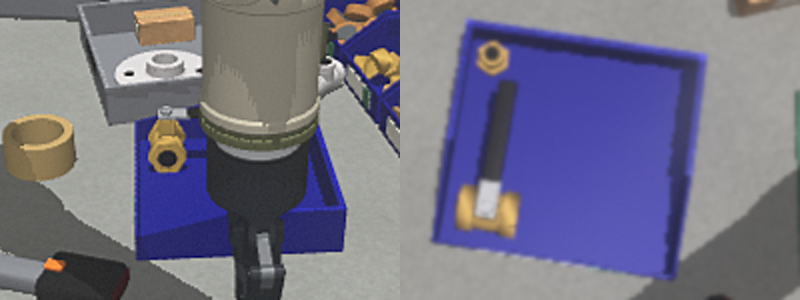

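The large valve is upright in its old place, with its nut at top-view full px (~405,195 in the crop's right half) and the bushing undisturbed. Medium next.

```bash
python3 jog.py '0 0 0.002 0 -0.0013 0.05 0.45;0 0 0.002 0 -0.0013 0.0955 0.45;0 0 0.002 0 -0.0013 0.0955 0.45;0 0 0.002 0 -0.0013 0.0955 0.45;0 0 0.002 0 -0.0013 0.0955 0;0 0 0.002 0 -0.0013 0.0955 0;0 0 0.002 0 -0.0013 0.0955 0;0 0 0.002 0 -0.0013 0.0955 0;0 0 0.002 0 -0.0013 0.0955 0' 50
python3 d.py "0.4834 0.0176 0.0434 -7.0"
python3 - <<'E'
from h import *
# compare large valve before/after in the top pictures
A,B=cv2.imread("pics/top0.png"),cv2.imread("pics/t8.png")
t=A[215:242,230:262]; r=cv2.matchTemplate(cv2.resize(B[205:252,220:272],None,fx=5,fy=5,interpolation=2),cv2.resize(t,None,fx=5,fy=5,interpolation=2),5)
l=cv2.minMaxLoc(r);print(l[1],np.array(l[3])/5-10)
E
```

```text
clock: 34.83
position: [0.485, -0.3699, 0.0443]
ee_rot: [0.062, 0.998, 0.0, 0.0]
ft_force: [-0.8, 2.0, 6.7]
grip_width: 0.245
grasp_force: 51.0
t 34.83 p [ 0.485  -0.3699  0.0443] yaw -7.10 F [-0.8003  1.9746  6.6932] w 0.245 g 51.0
0.4834 0.0176 0.0434 -7.0 -> [ 0.0005  0.0008 -0.0018] [0.0496 0.3844 0.001 ] rows 6.2
0.9924825429916382 [-0.6  0. ]
```

```bash
python3 jog.py '0 0 0 0 0 -0.03 0;0 0 0 0 0 -0.095 0;0 0 0 0 0 -0.095 0;0 0 -0.0018 0.0496 0.384 -0.095 0;0 0 -0.0018 0.0496 0.384 -0.095 0;0 0 -0.0018 0.0496 0.384 -0.095 0;0 0 -0.0018 0.0496 0.384 -0.095 0;0 0 -0.0018 0.0496 0.384 -0.095 0;0 0 -0.0018 0.0496 0.384 -0.095 0;0 0 -0.0018 0.0496 0.384 -0.095 0;0 0 -0.0018 0.0496 0.384 -0.095 0;0 0 -0.0018 0.0496 0.384 -0.095 0;0 0 -0.0018 0.0496 0.384 -0.045 0;0 0 -0.0018 0.0496 0.384 -0.012 0;0 0 -0.0018 0.0496 0.384 -0.007 0;0 0 -0.0018 0.0496 0.384 -0.007 0;0 0 -0.0018 0.0496 0.384 -0.007 0'
python3 d.py "0.4834 0.0172 0.0434 -7.0"
```

```text
clock: 36.95
position: [0.484, 0.0169, 0.052]
ee_rot: [0.062, 0.998, 0.001, 0.001]
ft_force: [0.3, -1.0, -2.6]
grip_width: 0.247
grasp_force: 50.3
t 36.95 p [0.484  0.0169 0.052 ] yaw -7.05 F [ 0.3492 -0.9866 -2.5879] w 0.247 g 50.3
0.4834 0.0172 0.0434 -7.0 -> [ 0.0012  0.002  -0.0009] [0.0007 0.0002 0.0086] rows 0.1
```

```bash
python3 jog.py '0 0 -0.001 0.0006 0.0002 0.005 0;0 0 -0.001 0.0006 0.0002 0.0068 0;0 0 -0.001 0.0006 0.0002 0.0076 0;0 0 -0.001 0.0006 0.0002 0.0076 0;0 0 -0.001 0.0006 0.0002 0.0076 0'; python3 d.py "0.4841 -0.4458 0.14 -10.1"
```

```text
clock: 37.58
position: [0.4827, 0.0177, 0.0442]
ee_rot: [0.061, 0.998, 0.001, -0.0]
ft_force: [-6.6, 0.5, 16.7]
grip_width: 0.245
grasp_force: 53.0
t 37.58 p [0.4827 0.0177 0.0442] yaw -6.94 F [-6.5861  0.456  16.6616] w 0.245 g 53.0
0.4841 -0.4458 0.14 -10.1 -> [ 0.0014 -0.0002  0.0551] [-0.0574 -0.4598 -0.0965] rows 7.6
```

```bash
python3 jog.py '0 0 0 0 0 -0.0008 0;0 0 0 0 0 -0.0008 0;0 0 0 0 0 -0.0008 0.45;0 0 0 0 0 -0.0008 0.45;0 0 0 0 0 -0.0008 0.45;0 0 0 0 0 -0.03 0.45;0 0 0 0 0 -0.09 0.45;0 0 0 0 0 -0.1 0.45;0 0 0.055 -0.0574 -0.4598 -0.0965 0.45;0 0 0.055 -0.0574 -0.4598 -0.0965 0.45;0 0 0.055 -0.0574 -0.4598 -0.0965 0.45;0 0 0.055 -0.0574 -0.4598 -0.0965 0.45;0 0 0.055 -0.0574 -0.4598 -0.0965 0.45;0 0 0.055 -0.0574 -0.4598 -0.0965 0.45;0 0 0.055 -0.0574 -0.4598 -0.0965 0.45;0 0 0.055 -0.0574 -0.4598 -0.0965 0.45;0 0 0.055 -0.0574 -0.4598 -0.0965 0.45;0 0 0.055 -0.0574 -0.4598 -0.0965 0.45;0 0 0.055 -0.0574 -0.4598 -0.0965 0.45'
python3 d.py "0.4841 -0.4458 0.0365 -10.1"
```

```text
clock: 39.95
position: [0.4844, -0.4446, 0.1393]
ee_rot: [0.087, 0.996, 0.001, 0.0]
ft_force: [0.6, 0.5, -0.3]
grip_width: 0.447
grasp_force: 0.0
t 39.95 p [ 0.4844 -0.4446  0.1393] yaw -10.00 F [ 0.622   0.4689 -0.2915] w 0.447 g 0.0
0.4841 -0.4458 0.0365 -10.1 -> [0.001  0.0001 0.0017] [ 0.0001 -0.0014  0.1028] rows 1.6
```

```bash
python3 jog.py '0 0 0.0017 0 -0.0012 0.06 0.45;0 0 0.0017 0 -0.0012 0.1028 0.45;0 0 0.0017 0 -0.0012 0.1028 0.45;0 0 0.0017 0 -0.0012 0.1028 0.45;0 0 0.0017 0 -0.0012 0.1028 0;0 0 0.0017 0 -0.0012 0.1028 0;0 0 0.0017 0 -0.0012 0.1028 0;0 0 0.0017 0 -0.0012 0.1028 0;0 0 0.0017 0 -0.0012 0.1028 0' 50
python3 d.py "0.4726 -0.0539 0.0371 -10.1"
```

```text
clock: 41.08
position: [0.484, -0.4468, 0.0372]
ee_rot: [0.089, 0.996, 0.0, 0.0]
ft_force: [-0.9, 4.5, 5.9]
grip_width: 0.244
grasp_force: 50.3
t 41.08 p [ 0.484  -0.4468  0.0372] yaw -10.18 F [-0.9021  4.5292  5.866 ] w 0.244 g 50.3
0.4726 -0.0539 0.0371 -10.1 -> [ 0.0009  0.0006 -0.0014] [0.0806 0.3847 0.0004] rows 6.3
```

```bash
python3 jog.py '0 0 0 0 0 -0.03 0;0 0 0 0 0 -0.095 0;0 0 0 0 0 -0.095 0;0 0 -0.0014 0.0806 0.3847 -0.095 0;0 0 -0.0014 0.0806 0.3847 -0.095 0;0 0 -0.0014 0.0806 0.3847 -0.095 0;0 0 -0.0014 0.0806 0.3847 -0.095 0;0 0 -0.0014 0.0806 0.3847 -0.095 0;0 0 -0.0014 0.0806 0.3847 -0.095 0;0 0 -0.0014 0.0806 0.3847 -0.095 0;0 0 -0.0014 0.0806 0.3847 -0.095 0;0 0 -0.0014 0.0806 0.3847 -0.095 0;0 0 -0.0014 0.0806 0.3847 -0.045 0;0 0 -0.0014 0.0806 0.3847 -0.012 0;0 0 -0.0014 0.0806 0.3847 -0.007 0;0 0 -0.0014 0.0806 0.3847 -0.007 0;0 0 -0.0014 0.0806 0.3847 -0.007 0'
python3 d.py "0.4726 -0.0539 0.0371 -10.1"
```

```text
clock: 43.2
position: [0.4734, -0.0547, 0.0451]
ee_rot: [0.089, 0.996, 0.0, 0.001]
ft_force: [-0.4, -0.8, -3.4]
grip_width: 0.242
grasp_force: 50.1
t 43.2 p [ 0.4734 -0.0547  0.0451] yaw -10.16 F [-0.3881 -0.7874 -3.3822] w 0.242 g 50.1
0.4726 -0.0539 0.0371 -10.1 -> [ 0.001   0.0021 -0.001 ] [0.0009 0.0006 0.008 ] rows 0.1
```

```bash
python3 jog.py '0 0 -0.001 0.0005 0.0005 0.005 0;0 0 -0.001 0.0005 0.0005 0.0068 0;0 0 -0.001 0.0005 0.0005 0.0078 0;0 0 -0.001 0.0005 0.0005 0.0078 0;0 0 -0.001 0.0005 0.0005 0.0078 0'; python3 d.py
```

```text
clock: 43.82
position: [0.4723, -0.0533, 0.037]
ee_rot: [0.088, 0.996, 0.001, -0.0]
ft_force: [-7.4, 3.1, 20.3]
grip_width: 0.244
grasp_force: 53.1
t 43.83 p [ 0.4723 -0.0533  0.037 ] yaw -10.06 F [-7.352   3.14   20.3467] w 0.244 g 53.1
```

```bash
python3 jog.py '0 0 0 0 0 -0.0008 0;0 0 0 0 0 -0.001 0;0 0 0 0 0 -0.001 0.45;0 0 0 0 0 -0.001 0.45;0 0 0 0 0 -0.001 0.45;0 0 0 0 0 -0.03 0.45;0 0 0 0 0 -0.09 0.45;0 0 0 0 0 -0.12 0.45;0 0 0 0 0 -0.15 0.45;0 0 0 -0.04 -0.35 -0.15 0.45;0 0 0 -0.04 -0.35 -0.15 0.45;0 0 0 -0.04 -0.35 -0.15 0.45;0 0 0 -0.04 -0.35 -0.15 0.45;0 0 0 -0.04 -0.35 -0.15 0.45;0 0 0 -0.04 -0.35 -0.15 0.45;0 0 0 -0.04 -0.35 -0.15 0.45;0 0 0 -0.04 -0.35 -0.15 0.45;0 0 0 -0.04 -0.35 -0.15 0.45'
python3 - <<'E'
from h import *
A=cv2.imread("pics/top0.png");B=cams.camera("top");cv2.imwrite("pics/t9.png",B)
U=lambda i:cv2.resize(i,None,fx=5,fy=5,interpolation=2)
for n,(u,v) in dict(large=(245,226),medium=(273,230),small=(301,233)).items():
    r=cv2.matchTemplate(U(B[v-20:v+20,u-20:u+20]),U(A[v-13:v+11,u-14:u+14]),5);l=cv2.minMaxLoc(r);print(n,l[1],np.array(l[3])/5-(6,7))
f=lambda i:cv2.resize(i[140:260,212:342],(400,370),interpolation=2)
cv2.imwrite("pics/c9.png",np.hstack([f(A),f(B)]))
E
```

```text
clock: 46.08
position: [0.4513, -0.4036, 0.1859]
ee_rot: [0.086, 0.996, 0.0, 0.0]
ft_force: [0.5, 0.8, -0.2]
grip_width: 0.447
grasp_force: 0.0
large 0.9944885969161987 [-0.6  0. ]
medium 0.9930738210678101 [-0.2  0. ]
small 0.9933057427406311 [-0.2 -0.2]
```

View pics/c9.png

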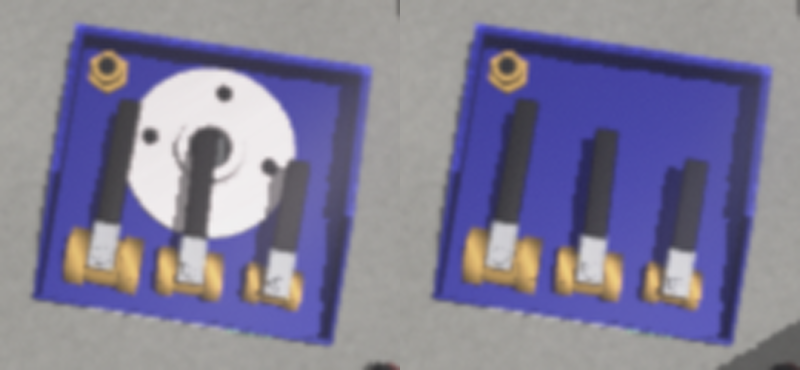

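Before and after match: each valve is within about 1.5 mm of its original spot and upright, and the bushing hasn't moved. Handing in.

```bash
python3 -c "
from workcell import manip, cams, hand_in
print(hand_in())"
```

```text
the job is handed in; nothing more can be done
None
```

The job is done and handed in at about 46 s: the flange lies flat in the grey tote, the three valves stand back within about 1.5 mm of their spots with levers to the back, and the carton and bushing were not moved.

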